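Lay out a scrap-gold lot for its intake photograph

ROBOT

A 6-joint arm with a two-finger parallel gripper is mounted at the origin on the work surface. World frame = base frame: x ahead of the robot, y to its left, z up, the work surface at z = 0. Lengths are in mm, angles in rad, forces in N, time in s.
With the tool pointing down it reaches from about 350 to 975 mm from the base axis. Payload 7.1 kg.
Tool frame: the origin (TCP) lies on the front face of the gripper's body, between the roots of the fingers; the fingertips stand 80 mm ahead of it and the grasp point (between the pads) lies 61 mm ahead of it (env.tips_ahead is the distance from the TCP to the fingertips, in mm); z points along the fingers, y is the direction in which the jaws open and shut (so a half turn about z gives the same grasp; the last joint's range is limited). The gripper opens to 88 mm and grips with 3 to 60 N. Pads are 20 mm wide; open, the fingers measure 115 mm over their backs; the gripper's body (75 mm by 178 mm) begins 61 mm behind the grasp point.
Start: joints at [1.148, 0.423, 1.63, -0, 1.089, -0.019], TCP at [245.54, 574.731, 302.675] pointing down, gripper open.
Joint ranges: [-3, 3], [-0.9, 2.11], [0.09, 2.58], [-1.31, 4.45], [0.11, 2.69], [-2.54, 2.54]. Speed limits (rad/s): [2.39, 2.39, 3.01, 3.14, 3.14, 3.14].

INTERFACE

Orientations are given as a unit quaternion [x, y, z, w].
In Python, from station import env, set_gripper, viewer, workorder gives the robot as it stands. Calls block until the motion is done:
- env.reach(position, orientation): joint-space move of the TCP to a pose.
- env.move_l(position, rot=None, rate=150, f_stop=None): straight line of the TCP; rot=None keeps the orientation; rate is the mean speed in mm/s. With f_stop (N) it stops when the force on the tool has changed by that much, and returns True; else False.
- env.move_joints(angles): joint-space move.
- set_gripper(opening): finger opening in mm; the grip force is fixed at half the most; returns when the fingers have stopped.
- env.hold(seconds).
- env.ik(position, orientation): joint angles nearest the present ones, or None.
- env.read_state(): the state.
- viewer.camera(name): name is "side" or "top"; returns the picture (400x640x3 uint8, blue, green, red); there is no depth.
- viewer.camera_params(name): a dict with "fx", "fy", "cx", "cy" (pixels), "dist" ([k1, k2, p1, p2, k3] as OpenCV has them; the pictures are not rectified), "pose" (4x4, takes a point from camera to world coordinates). Camera axes: x right, y up, looking along -z (the intrinsics and any distortion apply to the point x, -y, -z); pixel columns grow to the right and rows downward; lengths in mm; the calibration is good to about 2 mm. A picture is of the moment at which its call begins. camera_params takes no time and is no camera call.
A pose or a line that the arm cannot do raises env.IKError and nothing moves.
- workorder.sign_off(): hands the job in, once; it reports no verdict.
The state is a dict: "time_s": time; "qpos": joint angles; "dq": joint speeds; "tau": joint torques, N m; "tool_pos": TCP position; "orientation": TCP orientation; "force": force on the tool from outside, world axes, zero at the start; "wrist_torque": the same for the moment, N m; "width": finger opening in mm.
Only numpy, scipy, OpenCV 4.12 (cv2) and the standard library are available. Lean on these libraries where they do the work, as an engineer would, in place of code of your own. Each camera call takes 0.05 s, during which the arm holds its last target.

TASK

Lay out this customer's lot for its intake photograph: the gold locket flat on the middle of the black touchstone, the bangle flat on the middle of the round felt pad, and the cork standing straight behind the steel bench block (on the side away from the robot), level with the block's middle, with a gap of about 2.5 cm. In line with the touchstone's long direction, stand the empty vial with its centre 9 cm beyond the touchstone's left-hand end (the robot's left as it faces the counter), and stand the thimble, closed end up as it is now, half-way between that end and the vial's centre. Leave the loupe and the ring box where they are.

Things in the scene. Friction and masses are not known exactly. Their poses are not given: they have to be found in the camera images.
- locket_center (a point): round gold locket lying flat, 36 mm across, 12 mm thick, with a small flat loop sticking out 11 mm along its own +x; point at its centre, 6 mm above its underside; z is its axis, up
- bangle_center (a point): bent gold bangle lying flat: an oval ring, its band 4 mm thick and 12 mm high, outside 64 mm along its own x and 54 mm along its own y (can be gripped across the 54 mm); point at the centre of the empty middle, 6 mm above its underside; z up
- thimble_center (a point): silver thimble standing closed end up, 22 mm across at the foot tapering to 18 mm near the rounded top, 26 mm tall; point on its axis half-way up, 13 mm above its foot; z up
- vial_center (a point): empty clear glass vial standing mouth up, 32 mm across, 65 mm tall; point on its axis half-way up, 32.5 mm above its foot; z up
- cork_center (a point): loose tapered cork stopper standing on its narrow end, 25 mm across at the foot, 30 mm at the top, 32 mm tall; point on its axis half-way up, 16 mm above its foot; z up
- stone: black granite touchstone, a rectangular slab that does not move, 60 mm along its x, 80 mm along its y (its long direction), 14 mm high; origin at the centre of its underside, on the counter; its +y points to the robot's left and its left-hand end is 40 mm along +y; turned at most 0.2 rad
- pad: round grey felt-covered pad that does not move, 90 mm across, 6 mm high; origin at the centre of its underside, on the counter
- block: square steel bench block that does not move, 60 x 60 mm, 18 mm high; origin at the centre of its underside, on the counter; its +x points away from the robot, its far face is 30 mm along +x; turned at most 0.2 rad
- loupe_center (a point): folded black jeweller's loupe lying flat, 34 x 22 mm, 18 mm high, not to be moved; point at its centre, 9 mm above its underside
- ringbox_center (a point): closed ring box, 48 x 48 mm, 38 mm high, not to be moved; point at its centre, 19 mm above its underside
Things that resemble listed ones, but are neither listed nor needed, are in the scene too. Leave any blue look-alike of the part that bears thimble_center alone.

How it is judged (in metres and radians):
At the end, for the whole second after the job is handed in: All released, at rest, flat or upright. Locket and bangle within 12 mm of the centres of stone and pad; vial 90 +-15 and thimble 45 +-13 mm beyond the stone's left end, both within 15 mm of its long centre line; cork 70 +-13 mm behind the block's centre, within 15 mm of its centre line (horizontal distance between locket_center and stone below 0.012 m and z of locket_center in the frame of stone between 0.016 and 0.024 m and angle between each of locket_center, bangle_center's own z axis and vertical below 0.15 rad and horizontal distance between bangle_center and pad below 0.012 m and z of bangle_center in the frame of pad between 0.008 and 0.016 m and y of vial_center in the frame of stone between 0.115 and 0.145 m and x of vial_center in the frame of stone between -0.015 and 0.015 m and height (world z) of vial_center between 0.0285 and 0.0365 m and angle between each of vial_center, thimble_center, cork_center's own z axis and vertical below 0.12 rad and y of thimble_center in the frame of stone between 0.072 and 0.098 m and x of thimble_center in the frame of stone between -0.015 and 0.015 m and height (world z) of thimble_center between 0.009 and 0.017 m and x of cork_center in the frame of block between 0.057 and 0.083 m and y of cork_center in the frame of block between -0.015 and 0.015 m and height (world z) of cork_center between 0.012 and 0.02 m and linear speed of each of locket, bangle, vial, thimble, cork below 0.02 m/s); the robot touches nothing.
It fails at once if the loupe or the ring box is shifted more than 20 mm (distance of any of loupe_center, ringbox_center from where it was at the start of the episode above 0.02 m).
It also fails if it takes over 120 s, if anything falls off the work surface, if the arm or the gripper's body presses on something with over 40 N, if the wrist force passes 120 N, or if a joint passes its speed limit or range.

## Working session

There is one attempt and no reset: what is moved stays moved. The work goes in short steps, each a Python script; the robot and the scene stay as the last script left them, time stands still between calls to the robot, and variables do not carry over. Pictures are saved under pics/ and viewed, and the job is handed in when it is done.

```bash
ls; mkdir -p pics
python3 - <<'E'
from station import env, viewer
import cv2,numpy as np
for n in("top","side"):
    cv2.imwrite(f"pics/{n}0.png",viewer.camera(n)); p=viewer.camera_params(n); print(n,{k:np.round(v,3).tolist() for k,v in p.items()})
s=env.read_state();print(s["time_s"],s["orientation"],s["width"])
E
```

```text
pics
top {'fx': 466.152, 'fy': 466.152, 'cx': 321.788, 'cy': 209.417, 'dist': [-0.063, 0.0, 0.0, 0.0, 0.0], 'pose': [[-0.008, 0.988, -0.157, 371.698], [-1.0, -0.005, 0.017, 20.878], [0.016, 0.157, 0.988, 1263.644], [0.0, 0.0, 0.0, 1.0]]}
side {'fx': 404.926, 'fy': 404.926, 'cx': 318.377, 'cy': 201.447, 'dist': [-0.003, 0.0, 0.0, 0.0, 0.0], 'pose': [[-0.702, 0.425, -0.572, 66.465], [-0.712, -0.417, 0.564, 505.88], [0.001, 0.804, 0.595, 547.026], [0.0, 0.0, 0.0, 1.0]]}
0.1 [ 2.00525959e-01  9.79688169e-01 -6.40017537e-04 -1.47579503e-04] 87.74961307413749
```

View pics/top0.png

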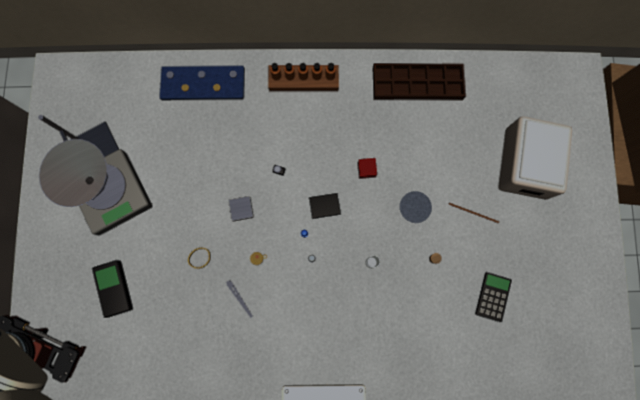

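View pics/side0.png

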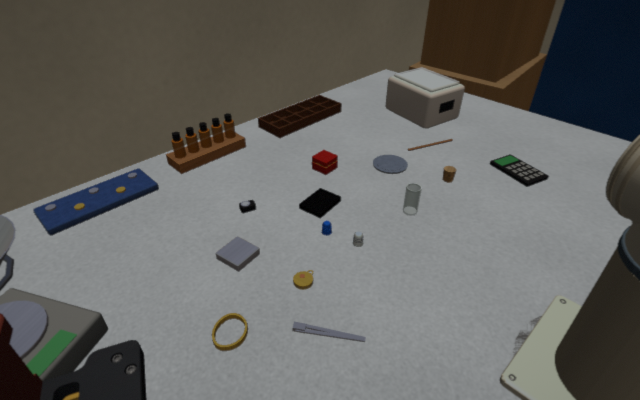

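The top view shows stone (325,206), pad (416,207), block (241,208), bangle (200,258), locket (258,258) and vial (372,262). It also shows the cork (436,258), loupe (279,170) and ring box (368,168). The two thimble candidates are silver (312,258) and blue (304,233); silver fits the description. I'll confirm that in an enlarged crop and measure there.

Run:
```python
import cv2
a=cv2.imread("pics/top0.png")
def crop(n,x0,y0,x1,y1,s):
    c=cv2.resize(a[y0:y1,x0:x1],None,fx=s,fy=s,interpolation=cv2.INTER_CUBIC)
    for x in range(x0,x1,10):
        cv2.line(c,((x-x0)*s,0),((x-x0)*s,6),(0,0,255),1)
        if x%20==0: cv2.putText(c,str(x),((x-x0)*s,16),0,.35,(0,0,255))
    for y in range(y0,y1,10):
        cv2.line(c,(0,(y-y0)*s),(6,(y-y0)*s),(0,0,255),1)
        cv2.putText(c,str(y),(8,(y-y0)*s+4),0,.35,(0,0,255))
    cv2.imwrite(f"pics/{n}.png",c)
crop("c1",180,185,280,285,6)   
crop("c2",280,185,380,285,6)
crop("c3",360,185,460,285,6)
```

```text
(no output)
```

View pics/c1.png

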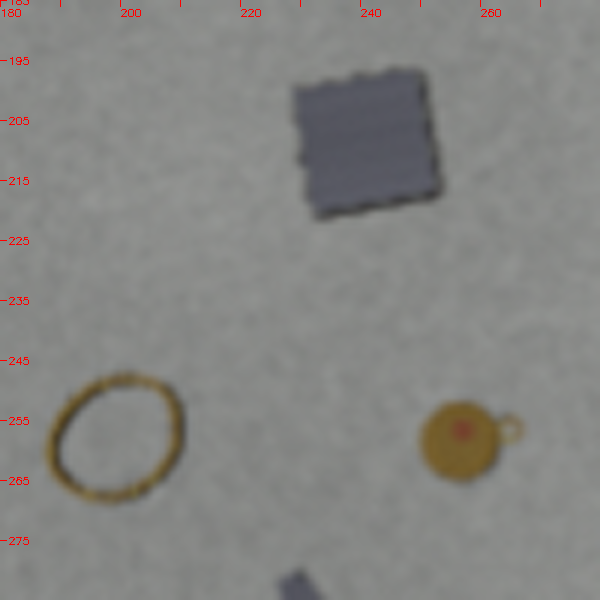

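View pics/c2.png

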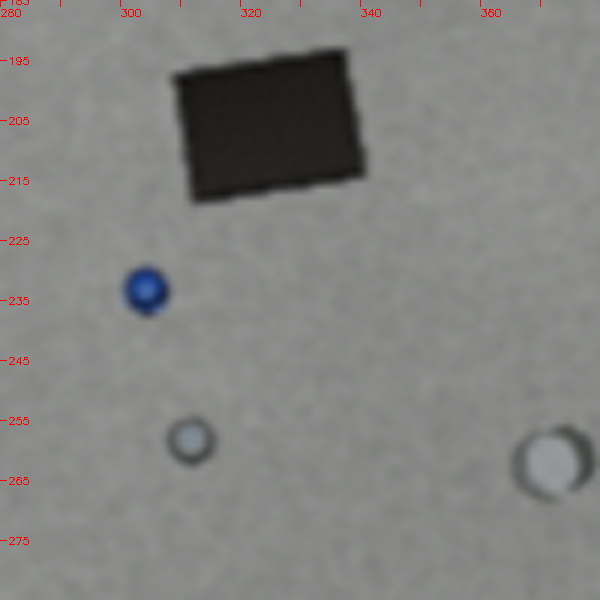

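View pics/c3.png

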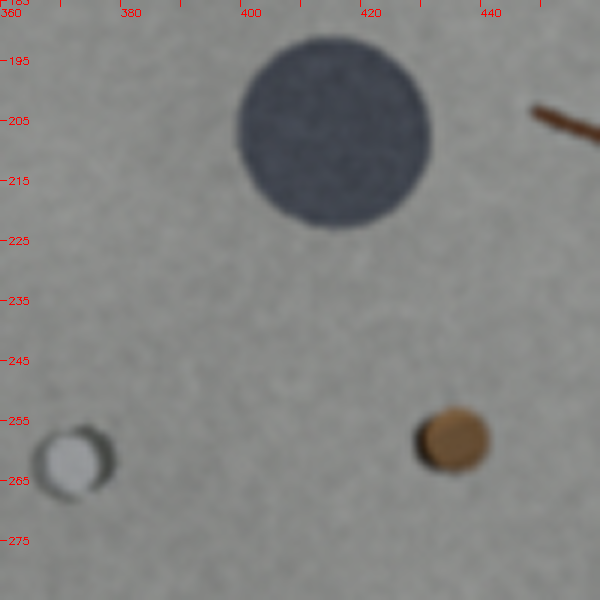

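The crop confirms the silver thimble at (311.8,258.2). The one at (304,233) is the blue look-alike and stays. Next I'll compute positions and check them against the side camera.

```bash
cat > h.py <<'E'
from station import env, set_gripper, viewer, workorder
import cv2,numpy as np
from scipy.spatial.transform import Rotation as R
def P(n):
    p=viewer.camera_params(n); K=np.array([[p["fx"],0,p["cx"]],[0,p["fy"],p["cy"]],[0,0,1.]]); return K,np.array(p["dist"]),np.array(p["pose"])
F=np.diag([1,-1,-1.])
def w(px,z,n="top"):
    K,d,T=P(n); px=np.atleast_2d(np.array(px,float))
    u=cv2.undistortPoints(px[:,None],K,d)[:,0]
    r=np.c_[u,np.ones(len(u))]@F@T[:3,:3].T; o=T[:3,3]
    return (o+r*((z-o[2])/r[:,2])[:,None])[:,:2]
def pr(X,n):
    K,d,T=P(n); X=np.atleast_2d(X).astype(float)
    c=(X-T[:3,3])@T[:3,:3]@F
    return cv2.projectPoints(c,np.zeros(3),np.zeros(3),K,d)[0][:,0]
def c(pts,x0,y0,s=6): return (np.atleast_2d(pts)+.5)/s-.5+[x0,y0]
def down(yaw):  # jaws' y axis at angle yaw from world y
    return (R.from_euler('z',yaw)*R.from_quat([0,1,0,0])).as_quat()
E
cat > m.py <<'E'
from h import *
a=cv2.imread("pics/top0.png")
bl=w(c([(293,87),(424,68),(442,193),(316,217)],180,185),18)
st=w(c([(174,75),(345,50),(366,176),(193,202)],280,185),14)
for n,q in(("block",bl),("stone",st)):
    e=np.roll(q,-1,0)-q
    print(n,q.mean(0).round(1),"sides",np.linalg.norm(e,axis=1).round(1),"ang",[(np.arctan2(v[1],v[0])).round(3) for v in e])
pad=w(c((334,132),360,185),6); print("pad",pad, w(c([(237,132),(431,132),(334,36),(334,229)],360,185),6).round(1).tolist())
items={"locket":(c((460,442),180,185),12),"thimble":(c((191,440),280,185),18),"vial":(c((552,462),280,185),32),"cork":(c((457,440),360,185),32),"blue":(c((146,290),280,185),18)}
for k,(px,z) in items.items():
    q=w(px,z)[0]; print(k,q.round(1),"side px",pr([*q,z],"side").round(1))
print("loop",w(c((511,428),180,185),6))
b=a[240:275,180:220].astype(int); m=((b[:,:,2]-b[:,:,0])>22).astype(np.uint8)
ys,xs=np.nonzero(m); pts=np.c_[xs+180,ys+240].astype(float)
q=w(pts,10); el=cv2.fitEllipse(cv2.convexHull(q.astype(np.float32))); print("bangle",len(q),el,"side",pr([*el[0],10],"side"))
for n,cc,z in(("stone",st.mean(0),14),("block",bl.mean(0),18),("pad",pad[0],6)): print(n,pr([*cc,z],"side"))
E
python3 m.py
```

```text
block [574.3 218.4] sides [59.8 57.9 57.4 60.5] ang [np.float64(-1.43), np.float64(-2.985), np.float64(1.756), np.float64(0.195)]
stone [580.8  -7.6] sides [78.7 58.7 79.1 58.9] ang [np.float64(-1.428), np.float64(-2.992), np.float64(1.716), np.float64(0.143)]
pad [[ 577.79573484 -257.38015127]] [[578.0, -212.6], [577.6, -302.3], [622.6, -259.2], [533.0, -255.6]]
locket [439.1 176.2] side px [[303.1 277.1]]
thimble [438.8  28.6] side px [[358.1 235.9]]
vial [ 427.2 -130. ] side px [[411.  199.3]]
cork [ 435.2 -301.2] side px [[449.8 168.4]]
blue [505.8  48.4] side px [[326.8 224.9]]
loop [[445.58349733 154.14143095]]
bangle 131 ((441.60748291015625, 331.81622314453125), (53.66039276123047, 63.13441848754883), 38.78001403808594) side [[228.98703939 329.19254285]]
stone [[320.38742691 199.52332893]]
block [[238.23108323 248.68015093]]
pad [[389.858584   162.40437731]]
```

Run:
```python
import cv2
a=cv2.imread("pics/side0.png")
def crop(n,x0,y0,x1,y1,s):
    c=cv2.resize(a[y0:y1,x0:x1],None,fx=s,fy=s,interpolation=cv2.INTER_CUBIC)
    for x in range(x0,x1,10):
        cv2.line(c,((x-x0)*s,0),((x-x0)*s,6),(0,0,255),1)
        if x%20==0: cv2.putText(c,str(x),((x-x0)*s,16),0,.35,(0,0,255))
    for y in range(y0,y1,10):
        cv2.line(c,(0,(y-y0)*s),(6,(y-y0)*s),(0,0,255),1)
        cv2.putText(c,str(y),(8,(y-y0)*s+4),0,.35,(0,0,255))
    cv2.imwrite(f"pics/{n}.png",c)
crop("s1",200,140,460,340,3)
```

```text
(no output)
```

View pics/s1.png

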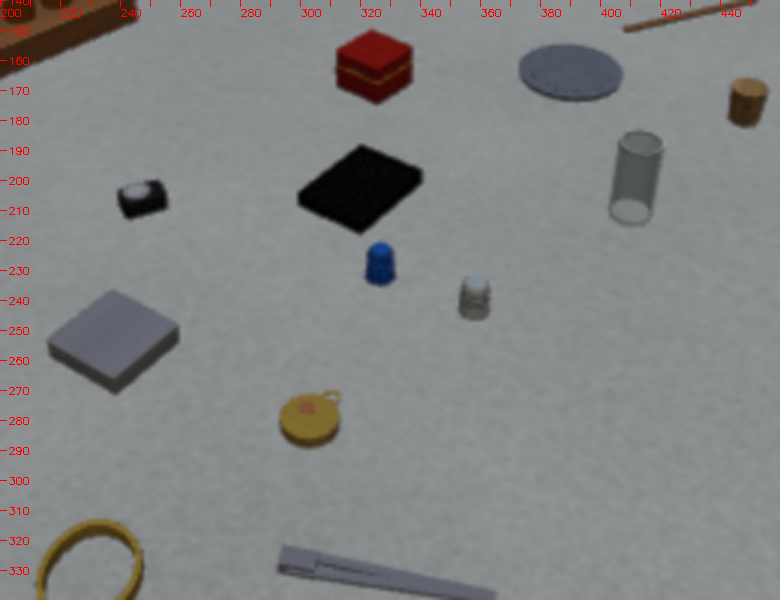

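Side-view checks agree within about 1 px: locket (303,278), vial (412,199), cork (449,169), thimble (358,237). The measured sizes match as well. I'll start with the locket.

```bash
cat >> h.py <<'E'
SY=.145; S=np.array([580.8,-7.6]); BY=.17; B=np.array([574.3,218.4]); PAD=np.array([577.8,-257.4])
def fr(o,yaw,x,y): return o+np.array([np.cos(yaw)*x-np.sin(yaw)*y,np.sin(yaw)*x+np.cos(yaw)*y])
def jaw(th):
    y=(th-np.pi/2); y=(y+np.pi/2)%np.pi-np.pi/2; return y
def quat(th,xy,z):
    best=None
    for k in(0,np.pi):
        q=down(jaw(th)+k); s=env.ik([*xy,z],q)
        if s is not None and abs(s[5])<2.4:
            d=abs(s[5]-env.read_state()["qpos"][5])
            if best is None or d<best[0]: best=(d,q)
    return best[1]
T=80
def pick(xy,th,tip,op,hi=110,travel=None):
    set_gripper(op); q=quat(th,xy,T+hi)
    env.reach([*xy,T+hi],q); r=env.move_l([*xy,T+tip],rate=200,f_stop=20)
    set_gripper(0); s=env.read_state(); print("pick stop",r,"w",round(s["width"],1),"tip z",round(s["tool_pos"][2]-T,1))
    env.move_l([*xy,T+hi],rate=200); print("lifted w",round(env.read_state()["width"],1))
def place(xy,th,tip,op,hi=110):
    q=quat(th,xy,T+hi); env.reach([*xy,T+hi],q)
    env.move_l([*xy,T+tip+25],rate=200); r=env.move_l([*xy,T+tip],rate=50,f_stop=8)
    s=env.read_state(); print("place stop",r,"tip z",round(s["tool_pos"][2]-T,1),"xy",np.round(s["tool_pos"][:2],1))
    env.hold(.2); set_gripper(op); env.hold(.1); env.move_l([*xy,T+hi],rate=200); print("t",round(env.read_state()["time_s"],1))
E
python3 - <<'E'
from h import *
th=np.arctan2(154.1-176.2,6.5)+np.pi/2
pick([439.1,176.2],th,2.5,70)
place(S,SY,14+3,60)
E
```

```text
pick stop True w 35.2 tip z 0.4
lifted w 34.6
place stop False tip z 16.8 xy [580.7  -7.7]
t 7.8
```

```bash
cat >> h.py <<'E'
def shot(n,x0,y0,x1,y1,s,cam="top"):
    a=viewer.camera(cam); cv2.imwrite(f"pics/{n}_full.png",a)
    cv2.imwrite(f"pics/{n}.png",cv2.resize(a[y0:y1,x0:x1],None,fx=s,fy=s,interpolation=cv2.INTER_CUBIC))
E
sed -i 's/r=env.move_l(\[\*xy,T+tip\],rate=200,f_stop=20)/env.move_l([*xy,T+tip+20],rate=220); r=env.move_l([*xy,T+tip],rate=70,f_stop=15)/' h.py
python3 - <<'E'
from h import *
print(env.tips_ahead)
pick([441.6,331.8],np.radians(38.8),3,86)
place(PAD,np.arctan2(-1,0)*0+np.radians(38.8),6+3,80)
E
python3 - <<'E'
from h import *
shot("a1",280,150,480,290,4)
E
```

```text
80.0
pick stop False w 53.1 tip z 3.1
lifted w 53.0
place stop True tip z 8.8 xy [ 577.6 -257.3]
t 16.8
```

View pics/a1.png

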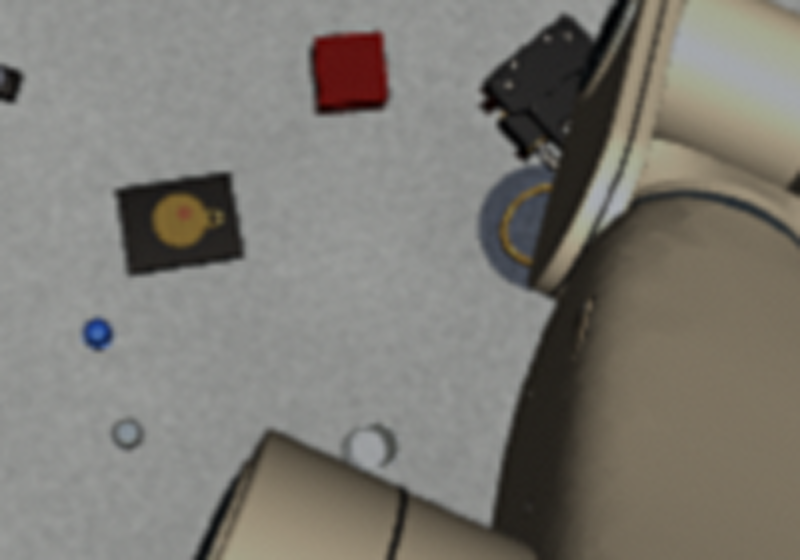

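The locket sits on the stone's middle at crop (180,221), with the stone's centre at (180,223). The bangle lies on the pad, partly hidden by the arm. Next the thimble.

Run:
```python
from h import *
pick([438.8,28.6],np.pi/2,2.5,50)
place(fr(S,SY,0,85),SY,3,42)
shot("a2",220,150,420,290,4)
```

```text
pick stop False w 19.8 tip z 2.6
lifted w 19.7
place stop True tip z 2.6 xy [568.2  76.5]
t 25.0
```

View pics/a2.png

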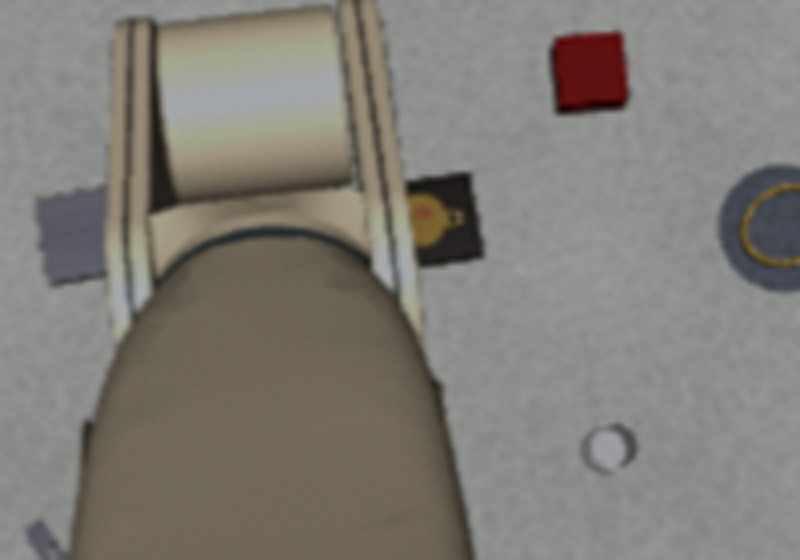

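The arm hides the thimble here, but the locket and bangle look fine. The cork goes next, so the arm moves off and I can check the thimble before the vial goes in.

Run:
```python
from h import *
q=quat(np.pi/2,[435.2,-301.2],200); env.reach([435.2,-301.2,200],q)
shot("a3",220,150,420,290,4); shot("a3s",200,140,460,340,3,"side")
```

```text
(no output)
```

View pics/a3.png

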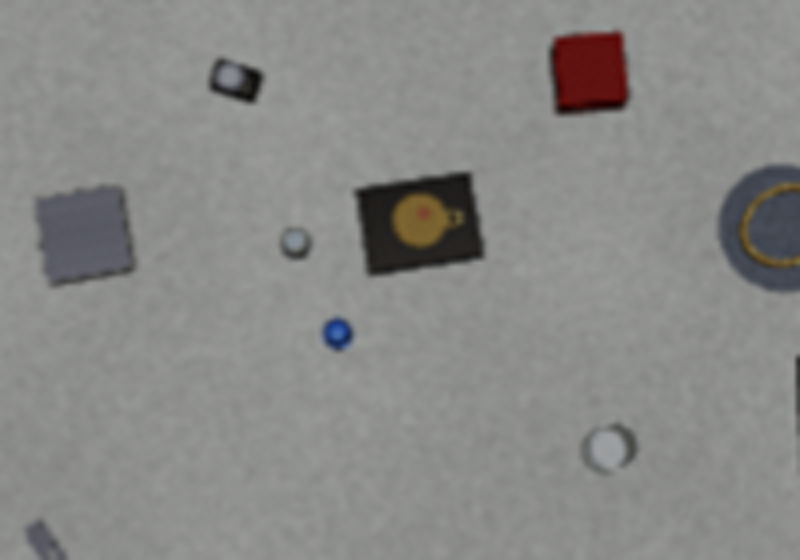

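View pics/a3s.png

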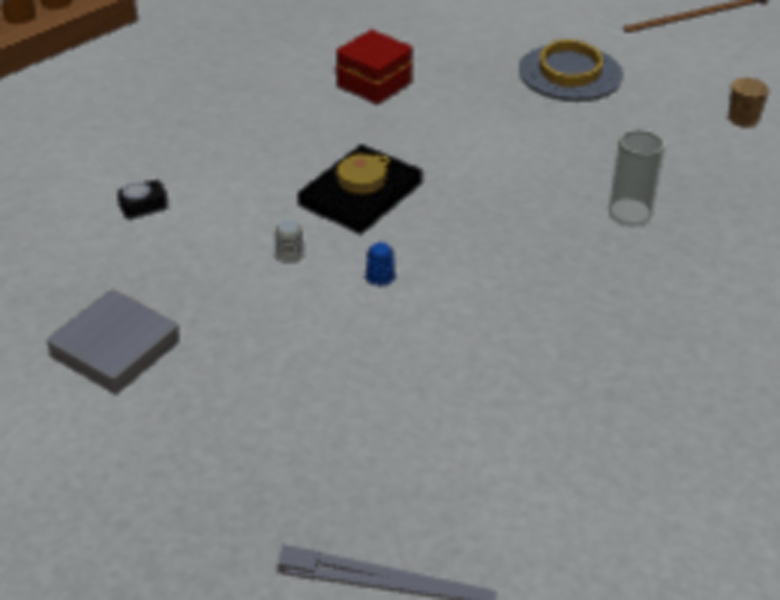

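The thimble stands upright at crop (295,242). The locket is flat on the stone, the bangle is on the pad, and the blue thimble, loupe and box have not moved. Now the cork and then the vial.

Run:
```python
from h import *
print("thimble",w(c((295,242),220,150,4),18),"target",fr(S,SY,0,85))
pick([435.2,-301.2],np.pi/2,3,60)
place(fr(B,BY,70,0),BY+np.pi/2,3.5,48)
pick([427.2,-130.0],np.pi/2,25,60,hi=120)
place(fr(S,SY,0,130),SY,25.5,46,hi=120)
env.reach([430,-300,250],quat(np.pi/2,[430,-300],250))
shot("a4",200,130,400,270,4); shot("a4s",180,140,440,340,3,"side")
```

```text
thimble [[567.89889393  76.80454373]] target [568.51814347  76.508002  ]
pick stop False w 27.9 tip z 3.1
lifted w 28.2
place stop True tip z 3.1 xy [642.9 230.1]
t 34.3
pick stop False w 32.3 tip z 25.0
lifted w 32.0
place stop True tip z 24.9 xy [561.9 121. ]
t 41.9
```

View pics/a4.png

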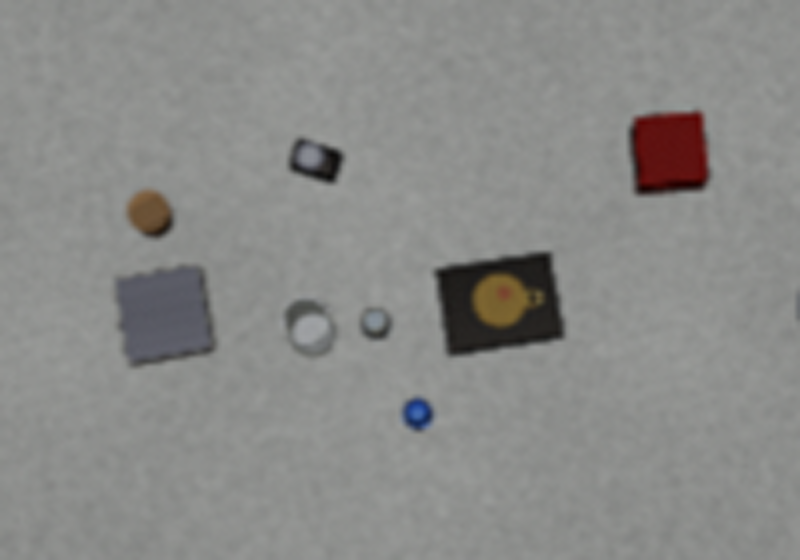

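View pics/a4s.png

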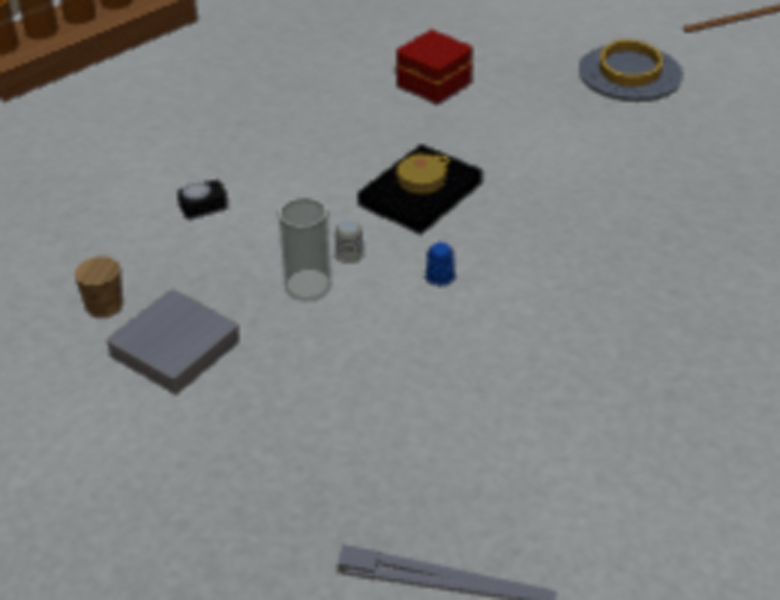

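Everything stands upright: cork top (149,212), vial (311,327), thimble (375,321), locket (500,300) in crop pixels. One numeric check next, including the bangle.

Run:
```python
from h import *
env.reach([400,300,250],quat(np.pi/2,[400,300],250))
shot("a5",360,160,460,260,6); a=cv2.imread("pics/a5_full.png")
def loc(o,yaw,p): d=p-o; return (R.from_euler('z',-yaw).as_matrix()[:2,:2]@d).round(1)
g=lambda p,z: w(c(p,200,130,4),z)[0]
print("vial",loc(S,SY,g((311,327),32)),"thimble",loc(S,SY,g((375,321),18)),"locket",loc(S,SY,g((500,300),26)),"cork",loc(B,BY,g((149,212),32)))
b=a[185:235,390:445].astype(int); m=(b[:,:,2]-b[:,:,0])>22
ys,xs=np.nonzero(m); q=w(np.c_[xs+390,ys+185],16); el=cv2.fitEllipse(cv2.convexHull(q.astype(np.float32))); print(el,np.array(el[0])-PAD)
```

```text
vial [  0.2 127.8] thimble [ 0.1 85.3] locket [ 0.4 -0.1] cork [68.2 -1.1]
((578.2185668945312, -257.1904602050781), (53.496070861816406, 64.32813262939453), 35.814064025878906) [0.41856689 0.20953979]
```

View pics/a5.png

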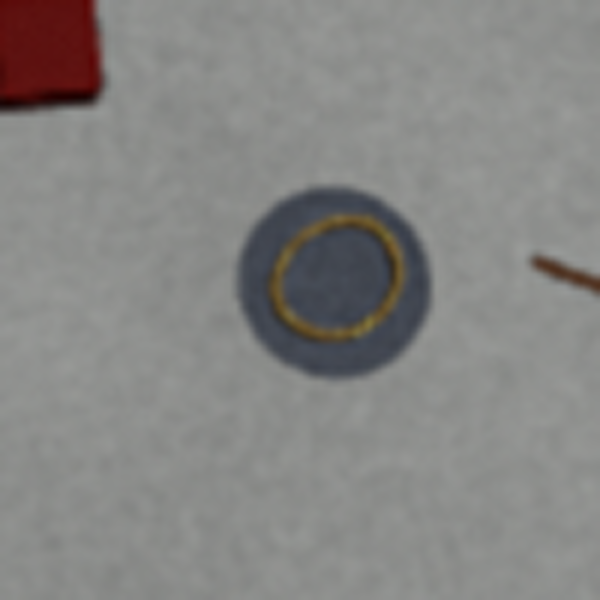

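The bangle is centred on the pad at crop (338,277), with the pad at (335,282). All measurements are well inside tolerance, so I'm handing in.

```bash
python3 -c "
from h import *
workorder.sign_off(); print(env.read_state()['time_s'])"
```

```text
the job is handed in; nothing more can be done
the job is handed in; nothing more can be done
```

The lot is laid out as asked and the job is handed in. The clock read about 42 s after the last placing, with only two short repositioning moves and the final pictures after that. The sign-off gave no verdict.

Last camera checks, with calibration good to about 2 mm:

| Item | Measured | Target |
|---|---|---|
| Locket | 0.4 mm from the stone's centre | within 12 mm |
| Bangle | 0.5 mm from the pad's centre | within 12 mm |
| Vial | 87.8 mm beyond the stone's left end, 0.2 mm off its centre line | 90 ± 15 mm, within 15 mm |
| Thimble | 45.3 mm beyond that end, 0.1 mm off the line | 45 ± 13 mm, within 15 mm |
| Cork | 68.2 mm behind the block's centre, 1.1 mm off its centre line | 70 ± 13 mm, within 15 mm |

In both views everything looked upright or flat. The gripper was clear of everything, and the loupe, ring box and blue thimble looked unmoved; I judged those three by eye and did not measure them.

The one surprise was the first descent, onto the locket. It stopped on its force limit about 2 mm lower than commanded, with the fingertips at roughly 0.4 mm. The grasp was still good, and I slowed the later descents. No check failed or disagreed.

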